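# Clamp a cheese block on a one-handed cutting board and hold it clamped

## Task

Lift the cheese block out of the basket, set it flat on the grey cutting board between the fence and the sprung clamp, its length along the clamp's travel, lined up with the pad and with its end against or close to the fence, and let go of it. Then push the clamp's upright thumb plate towards the fence, past its click, until the pad squeezes the block firmly against the fence, and finish while still holding the clamp pushed in, so that someone can cut: it does not latch and springs back if released. Leave the tea box, jar and spoon where they are.

Things in the scene. Friction and masses are not known exactly. Their poses are not given: they have to be found in the camera images.
- cheese: pale cream block of cheese, 80 x 55 x 50 mm (x, y, z), 0.18 to 0.35 kg, lying in the basket with z up; origin at the centre of its underside. Take it across the 55 mm width (its y)
- basket: slatted light wooden basket, 260 x 300 mm (x, y) and 70 mm tall, walls 6 mm, fixed to the table; origin at the centre of its underside, inner floor 6 mm above it
- board: grey cutting board, 360 x 240 x 12 mm, fixed to the table; origin at the centre of its underside, z up. Its x is the clamp's line of travel, from the clamp (-x end) to the fence (+x end); fence, clamp and pad are centred on y = 0. A low rail (30 mm wide, 8 mm high) and stop (18 mm high) lie on its -x half
- bay (a point): point on the board's top surface (80 mm from the board's centre along its x, 12 mm above its underside) where the centre of the cheese's underside comes to lie when its end is flush against the fence; axes as the board's
- fence: upright aluminium plate fixed on the board, 75 mm wide, 45 mm tall; origin at the foot of its face towards the clamp, on the board's top, 120 mm along the board's x; axes as the board's
- clamp (a joint): how far the sprung clamp is pushed towards the fence, 0 to 0.072 m; rests at 0. Takes 5 to 7 N up to 35 mm; a weighted pawl at its +y side clicks over at 45 mm and the push eases to about 4 N near 60 mm; never latches, springs back to 0 when let go. With the cheese flush at the fence the pad meets it at 60 mm; each mm more adds about 1 N; end stop at 72 mm
- thumb_plate: upright aluminium plate with a black cap on the clamp, 10 mm thick (x), 50 mm wide (y), from 19 to 63 mm above the board's top; moves with the clamp. Origin at its middle, 40 mm above the board's top, axes as the board's. Push it on its -x face. Behind that face the clamp's low sled reaches 50 mm back: stay over 20 mm above the board's top there
- pad: black rubber pad at the clamp's front, 50 mm wide, 34 mm tall, sprung on the clamp (1 N per mm, 14 mm travel). Origin at the centre of its face towards the fence, 21 mm above the board's top; axes as the board's. 140 mm is free between pad and fence with the clamp at 0
- tea_box: bystander: brown carton with a paper band, 70 x 45 x 65 mm, upright in the basket; origin at the centre of its underside
- jam_jar: bystander: glass jar, 48 mm across, 65 mm tall, in the basket; origin at the centre of its underside
- spoon: bystander: spoon 160 mm long lying on the board along its x, near the +y edge
Mind the look-alikes: they are no part of the job. What is shaped like the cheese but black or orange is not meant.

How it is judged:
By the outcome, as a careful person would: the job done as asked, in the order asked, and still so for the second after the job is handed in, while the arm keeps its last pose, push and grip.
It also fails if it takes over 54 s, if anything falls off the work surface, if the arm or the gripper's body presses on something with over 40 N, if the wrist force passes 120 N, or if a joint passes its speed limit or range.

## Robot

A 7-joint arm with a two-finger parallel gripper is mounted at the origin on the work surface. World frame = base frame: x ahead of the robot, y to its left, z up, the work surface at z = 0. Lengths are in m, angles in rad, forces in N, time in s.
With the tool pointing down it reaches from about 0.35 to 0.9 m from the base axis. Payload 19.9 kg.
Tool frame: the origin (TCP) lies on the centre line of the jaws, within the pads' length; the fingertips stand 19 mm ahead of it and the grasp point (between the pads) is the TCP; z points along the fingers, y is the line along which they close (so a half turn about z gives the same grasp; the last joint's range is limited). The gripper opens to 85 mm and grips with 20 to 120 N. Pads are 22 mm wide; open, the fingers measure 114 mm over their backs; the gripper's body (76 mm by 85 mm) begins 54 mm behind the grasp point. The pads swing forward as they close: fully open they stand 13 mm farther back than shut.
Start: joints at [1.073, 0.417, -0.01, 1.614, 0.005, 1.111, -0.053], TCP at [0.276, -0.561, 0.25] pointing down, gripper open.
Joint ranges: [-2.81, 2.81], [-0.39, 2.02], [-1.27, 1.25], [0.06, 2.57], [-1.19, 4.33], [0.19, 2], [-2.82, 2.82]. Speed limits (rad/s): [1.89, 1.89, 2.39, 2.39, 3.01, 3.01, 3.01].

## Interface

Orientations are given as a unit quaternion [x, y, z, w].
In Python, from station import sense, capture, camera_info, close_job, regions_of gives the robot as it stands.
- The arm moves only by the tool step_arm, never from a script. Its argument "targets" is a list of rows, each an object with "claw": the gripper's target within -1 to 1 (fully open at 1, half-way at 0, shut at -1); "slide": the shift along the tool's x, y, z in cm, a list of three; "yaw": the turn about the tool's z in units of 6 degrees (1.0 is 6 degrees). A call has 1 to 20 rows; each row is the pose to reach, as a shift and turn from the pose commanded when the call began, along the tool's axes at that moment; what a row does not reach only later rows make up. A row lasts 1/10 s, in which the tool goes at most 50 mm and 8.59 degrees, less where a joint would pass 70% of its speed; a pose out of reach is approached as far as the arm can. A call with a gripper value outside its range is refused whole. The fingers move at their own pace and stop on an object; "newtons" is the grip in N (left out, the last holds). Time passes only in rows, so rows that repeat a pose let the fingers close. It gives the time, the measured TCP pose, the force, the opening and the grip force at its end, in the units of the state.
- sense(): the state, without advancing time (a new reading comes with each control period).
- capture(name): name is "side" or "top" or "wrist"; returns the picture (400x640x3 uint8, red, green, blue); there is no depth.
- camera_info(name): a dict with "camera_matrix" (3x3 intrinsics, pixels), "R" (3x3) and "t" (3): a world point X has camera coordinates R X + t; the wrist camera has in their place "hand_eye" (4x4, takes a point from camera to tool coordinates, whose origin is the TCP and whose axes are the flange's). Camera axes: x right, y down, z forward; pixel columns grow to the right and rows downward; lengths in m; the calibration is good to about 2 mm. A picture is of the moment at which its call begins: read the wrist's pose just before it. camera_info takes no time and is no camera call.
- close_job(): hands the job in; it is judged then, once.
Trained networks look in the newest picture that a camera, given by its name, has taken for a name from the list of things; names that differ only in an ending like _2 or _b are one class to them, and where a whole thing is asked for, a point or a joint stands for the part that bears it (a point fixed in the world has none). Each returns a list of dicts, best first, with "score" (0 to 1); they miss things now and then, are a little off and sometimes report something else, mostly with a low value. They report only what shows in the picture. A call takes as long as a camera call. They do not tell look-alikes from the thing itself.
- regions_of(camera, label): "mask" (400x640 bool, what is visible of it) and "rect" ([left, top, right, bottom] in pixels, round what is visible of it).
The state is a dict: "time_s": time; "q": joint angles; "joint_vel": joint speeds; "joint_efforts": joint torques, N m; "eef_pos": TCP position; "ee_rot": TCP orientation; "force": force on the tool from outside, world axes, zero at the start; "torque": the same for the moment, N m; "width": finger opening in m; "gripper_force": force on a finger pad.
Only numpy, scipy, OpenCV 4.12 (cv2) and the standard library are available. Lean on these libraries where they do the work, as an engineer would, in place of code of your own. Each camera call takes 0.05 s, during which the arm holds its last target. There are 200 camera calls.

## Working session

There is one attempt and no reset: what is moved stays moved. The work goes in short steps, Python scripts to look and compute and a tool call to move; the robot and the scene stay as the last step left them, time stands still between calls to the robot, and variables do not carry over. Pictures are saved under pics/ and viewed, at most 10 in all, crops included, and the job is handed in when it is done.

Besides the shell and the picture viewer there is one more tool, called after "Emit:" in YAML: its name, and indented under it one key for each argument. step_arm: Moves the arm, as the interface text tells. Its arguments: {"type":"object","properties":{"targets":{"type":"array"},"newtons":{"type":"number"}},"required":["targets"]}

```bash
mkdir -p pics
cat > h.py <<'E'
import numpy as np, cv2
from station import sense, capture, camera_info, close_job, regions_of
from scipy.spatial.transform import Rotation as Rn
def cam(n,s=None):
    c=camera_info(n);K=np.array(c["camera_matrix"])
    if n=="wrist":
        s=s or sense();T=np.eye(4);T[:3,:3]=Rn.from_quat(s["ee_rot"]).as_matrix();T[:3,3]=s["eef_pos"]
        M=T@np.array(c["hand_eye"]);R=M[:3,:3].T;return K,R,-R@M[:3,3]
    return K,np.array(c["R"]),np.array(c["t"])
def ray(P,u,v,z):
    K,R,t=P;d=R.T@np.linalg.solve(K,[u,v,1.]);o=-R.T@t
    return o+d*(z-o[2])/d[2]
def proj(P,X):
    K,R,t=P;p=K@(R@np.array(X)+t);return p[:2]/p[2]
def save(im,n): cv2.imwrite("pics/"+n,im[:,:,::-1])
E
python3 - <<'E'
from h import *
a=capture("top");b=capture("side");save(np.vstack([a,b])[:, :],"x.png")
save(a,"top.png");save(b,"side.png")
P=cam("top")
for l in ["cheese","board","basket","fence","thumb_plate","pad","tea_box","jam_jar","spoon"]:
  for r in regions_of("top",l):
    m=r["mask"].astype(np.uint8);rc=cv2.minAreaRect(cv2.findNonZero(m))
    print(l,round(r["score"],2),np.round(r["rect"]),np.round(rc[0]),np.round(rc[1]),round(rc[2]),ray(P,*rc[0],0.05).round(3))
s=sense();print(s["time_s"],s["ee_rot"],s["width"],s["force"])
E
```

```text
cheese 0.93 [348. 186. 378. 223.] [365. 203.] [26. 37.] 7 [ 0.491 -0.151  0.05 ]
cheese 0.83 [425. 263. 455. 302.] [438. 282.] [37. 30.] 90 [ 0.322 -0.307  0.05 ]
cheese 0.81 [484. 191. 525. 234.] [502. 212.] [33. 40.] 11 [ 0.475 -0.453  0.05 ]
cheese 0.6 [342. 263. 374. 301.] [356. 282.] [39. 27.] 85 [ 0.319 -0.13   0.05 ]
board 0.83 [145. 105. 267. 261.] [206. 181.] [106. 154.] 6 [0.535 0.205 0.05 ]
board 0.75 [414. 180. 446. 213.] [430. 196.] [34. 28.] 73 [ 0.509 -0.296  0.05 ]
fence 0.73 [190. 109. 235. 134.] [211. 121.] [38. 19.] 7 [0.678 0.202 0.05 ]
pad 0.49 [190. 181. 217. 196.] [202. 190.] [13. 26.] 90 [0.517 0.212 0.05 ]
pad 0.42 [320. 110. 474. 244.] [397. 176.] [119. 142.] 83 [ 0.553 -0.222  0.05 ]
tea_box 0.61 [412. 179. 449. 214.] [431. 195.] [34. 28.] 72 [ 0.51  -0.297  0.05 ]
spoon 0.94 [155. 142. 175. 213.] [159. 177.] [21. 67.] 13 [0.544 0.309 0.05 ]
spoon 0.18 [190. 110. 233. 131.] [211. 120.] [17. 38.] 90 [0.678 0.202 0.05 ]
0.55 [ 9.74033900e-01  2.26402201e-01 -4.00287162e-05 -5.29907999e-05] 0.08552283066526813 [-0.48257348 -0.40982243 -0.52313851]
```

View pics/top.png

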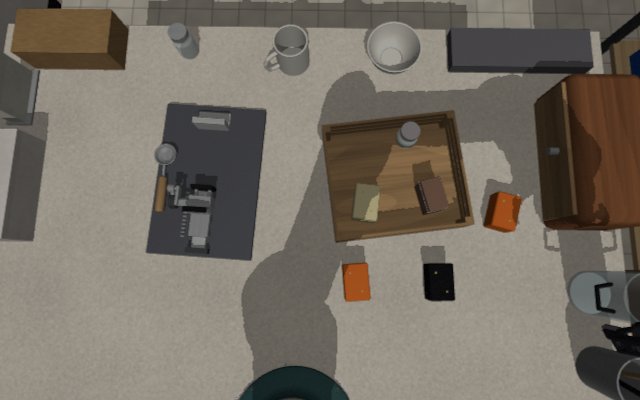

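View pics/side.png

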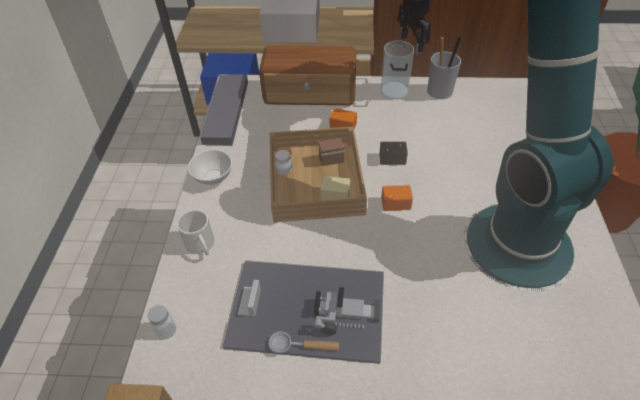

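The top view shows the board at left with the fence at (211,121) and the clamp at (200,200). The basket is at (397,176). Block-shaped candidates are cream (365,203) in the basket, orange (356,282), orange (502,212) and black (438,282). Only the cream one in the basket fits. I'll confirm it with a crop and fit the poses.

```bash
cat >> h.py <<'E'
from scipy.optimize import minimize
def boxfit(views,dims,z0,x0):
    """fit x,y,yaw of an upright box to masks [(P,mask)] by hull IoU"""
    d=np.array(dims)/2
    C=np.array([[i*d[0],j*d[1],k*dims[2]] for i in(-1,1) for j in(-1,1) for k in(0,1)])
    S=4
    def cost(p):
        c,s=np.cos(p[2]),np.sin(p[2]);W=C@np.array([[c,s,0],[-s,c,0],[0,0,1]])+[p[0],p[1],z0];e=0
        for P,m in views:
            q=np.array([proj(P,w) for w in W]);l,t,w,h=cv2.boundingRect(cv2.findNonZero(m.astype(np.uint8)))
            o=np.array([l-20,t-20]);h+=40;w+=40
            M=np.zeros((400+80,640+80),bool);M[40:440,40:680]=m
            M=cv2.resize(M[o[1]+40:o[1]+40+h,o[0]+40:o[0]+40+w].astype(np.uint8),None,fx=S,fy=S,interpolation=0)
            I=np.zeros_like(M);cv2.fillConvexPoly(I,cv2.convexHull(np.round((q-o+.5)*S*16).astype(np.int32)),1,shift=4)
            e+=1-(I&M).sum()/max(1,(I|M).sum())
        return e/len(views)
    best=min((minimize(cost,[x0[0],x0[1],y],method="Nelder-Mead",options=dict(initial_simplex=np.array([x0[0],x0[1],y])+np.array([[0,0,0],[.01,0,0],[0,.01,0],[0,0,.15]]),xatol=1e-4,fatol=1e-5)) for y in (x0[2]-.15,x0[2]+.15)),key=lambda r:r.fun)
    return best.x.round(4),round(best.fun,3)
def near(n,label,X):
    P=cam(n);u=proj(P,X)
    rs=[(np.hypot(*(np.array(cv2.minAreaRect(cv2.findNonZero(r["mask"].astype(np.uint8)))[0])-u)),r) for r in regions_of(n,label)]
    return (P,min(rs,key=lambda a:a[0])[1]["mask"],min(a[0] for a in rs))
E
python3 - <<'E'
from h import *
a=capture("top");b=capture("side")
save(np.hstack([cv2.resize(a[100:250,310:480],None,fx=3,fy=3)[:400,:400],cv2.resize(b[120:220,260:420],None,fx=2.5,fy=2.5,)[:400,:400] if 0 else cv2.resize(b[120:220,260:360],(400,400))]),"crop.png")
for l,X,d,z in [("cheese",(.48,-.15,.03),(.08,.055,.05),.006),("board",(.53,.2,0),(.36,.24,.012),0),("tea_box",(.5,-.29,.03),(.07,.045,.065),.006)]:
  v=[]
  for n in("top","side"):
    try:
      q=near(n,l,X);print(l,n,q[2].round(1));v+= [q[:2]] if q[2]<25 else []
    except Exception as e: print(n,l,e)
  for w in [v]+[[i] for i in v]:
    print(boxfit(w,d,z,(X[0],X[1],-.1 if l!="tea_box" else .3)))
E
```

```text
cheese top 6.4
cheese side 6.0
(array([ 0.4938, -0.1521, -0.1122]), np.float64(0.139))
(array([ 0.4935, -0.1513, -0.1311]), np.float64(0.063))
(array([ 0.494 , -0.1604, -0.0697]), np.float64(0.188))
board top 11.0
board side 11.2
(array([ 0.5486,  0.2127, -0.0628]), np.float64(0.069))
(array([ 0.5491,  0.2153, -0.0581]), np.float64(0.064))
(array([ 0.5484,  0.2115, -0.0647]), np.float64(0.066))
tea_box top 69.0
tea_box side 5.6
(array([ 0.5131, -0.2996,  0.1569]), np.float64(0.108))
(array([ 0.5131, -0.2996,  0.1569]), np.float64(0.108))
```

View pics/crop.png

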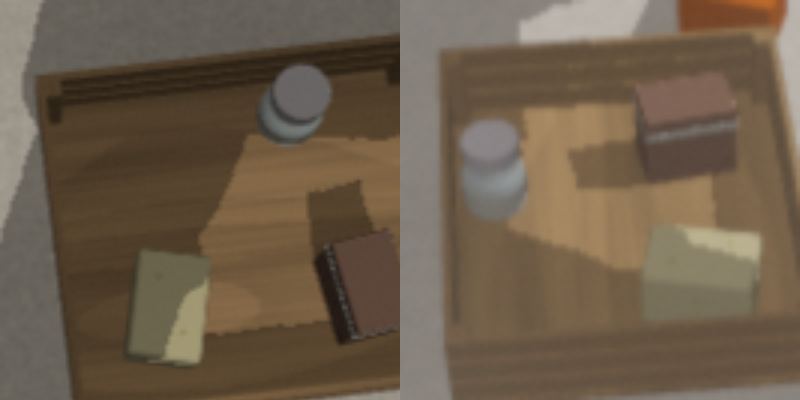

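The crop confirms it: the cream block lies in the basket's near-left corner, with the tea box and jar well clear. I'm moving above it.

Emit:
step_arm:
  targets:
    - {"claw": 1, "slide": [37.6, -27.1, 5], "yaw": 5.5}
    - {"claw": 1, "slide": [37.6, -27.1, 5], "yaw": 5.5}
    - {"claw": 1, "slide": [37.6, -27.1, 5], "yaw": 5.5}
    - {"claw": 1, "slide": [37.6, -27.1, 5], "yaw": 5.5}
    - {"claw": 1, "slide": [37.6, -27.1, 5], "yaw": 5.5}
    - {"claw": 1, "slide": [37.6, -27.1, 5], "yaw": 5.5}
    - {"claw": 1, "slide": [37.6, -27.1, 5], "yaw": 5.5}
    - {"claw": 1, "slide": [37.6, -27.1, 5], "yaw": 5.5}
    - {"claw": 1, "slide": [37.6, -27.1, 5], "yaw": 5.5}
    - {"claw": 1, "slide": [37.6, -27.1, 5], "yaw": 5.5}
    - {"claw": 1, "slide": [37.6, -27.1, 5], "yaw": 5.5}
    - {"claw": 1, "slide": [37.6, -27.1, 5], "yaw": 5.5}
    - {"claw": 1, "slide": [37.6, -27.1, 5], "yaw": 5.5}
    - {"claw": 1, "slide": [37.6, -27.1, 5], "yaw": 5.5}
    - {"claw": 1, "slide": [37.6, -27.1, 5], "yaw": 5.5}

```text
time_s: 2.45
eef_pos: [0.4933, -0.1527, 0.2004]
ee_rot: [0.998, -0.06, 0.0, 0.0]
force: [0.0, 0.2, 0.6]
width: 0.0854
gripper_force: 0.0
```

Run:
```python
from h import *
s=sense();im=capture("wrist");P=cam("wrist",s);save(im,"w1.png")
print(s["time_s"],s["eef_pos"],Rn.from_quat(s["ee_rot"]).as_matrix()[:,0].round(3),s["q"])
print(camera_info("wrist")["hand_eye"])
for r in regions_of("wrist","cheese"): print(r["score"],r["rect"])
q=near("wrist","cheese",(.494,-.152,.03));print(q[2])
print(boxfit([(P,q[1])],(.08,.055,.05),.006,(.494,-.152,-.12)))
```

```text
2.45 [ 0.49331015 -0.15266755  0.20039098] [ 0.993 -0.12   0.   ] [ 0.36093177  0.28603229 -0.14136662  1.92827467  0.04978094  0.93048268
 -1.49586941]
[[ 3.89460094e-05 -9.59317001e-01 -2.82331171e-01  7.21851010e-02]
 [ 9.99999272e-01 -3.03082087e-04  1.16776967e-03 -3.15222681e-06]
 [-1.20583082e-03 -2.82331011e-01  9.59316291e-01 -1.23237061e-01]
 [ 0.00000000e+00  0.00000000e+00  0.00000000e+00  1.00000000e+00]]
0.96 [284.2, 131.5, 354.1, 233.1]
0.95 [613.2, 106.9, 639.8, 199.2]
0.64 [472.0, 276.9, 532.5, 323.8]
0.57 [287.2, 293.6, 348.2, 361.1]
2.3457201993443513
(array([ 0.4946, -0.152 , -0.1207]), np.float64(0.052))
```

View pics/w1.png

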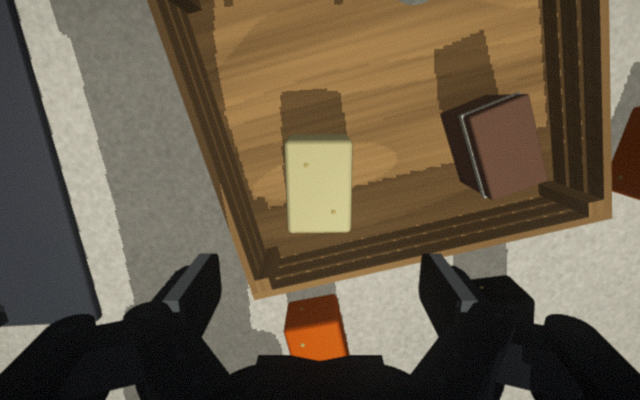

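The wrist view shows the cheese at (319,185), aligned with the tool and with finger room on both sides. I'm descending and gripping.

Emit:
step_arm:
  targets:
    - {"claw": 1, "slide": [0.1, 0, 5], "yaw": 0}
    - {"claw": 1, "slide": [0.1, 0, 10], "yaw": 0}
    - {"claw": 1, "slide": [0.1, 0, 13], "yaw": 0}
    - {"claw": 1, "slide": [0.1, 0, 15], "yaw": 0}
    - {"claw": 1, "slide": [0.1, 0, 16.5], "yaw": 0}
    - {"claw": 1, "slide": [0.1, 0, 16.5], "yaw": 0}
    - {"claw": -1, "slide": [0.1, 0, 16.5], "yaw": 0}
    - {"claw": -1, "slide": [0.1, 0, 16.5], "yaw": 0}
    - {"claw": -1, "slide": [0.1, 0, 16.5], "yaw": 0}
    - {"claw": -1, "slide": [0.1, 0, 16.5], "yaw": 0}
    - {"claw": -1, "slide": [0.1, 0, 16.5], "yaw": 0}
    - {"claw": -1, "slide": [0.1, 0, 16.5], "yaw": 0}
    - {"claw": -1, "slide": [0.1, 0, 16.5], "yaw": 0}
    - {"claw": -1, "slide": [0.1, 0, 16.5], "yaw": 0}
  newtons: 45

```text
time_s: 4.0
eef_pos: [0.4951, -0.1521, 0.0364]
ee_rot: [0.998, -0.06, 0.001, 0.0]
force: [-1.3, -0.6, 5.0]
width: 0.0547
gripper_force: 47.9
```

Emit:
step_arm:
  targets:
    - {"claw": -1, "slide": [0, 0, -4], "yaw": 0}
    - {"claw": -1, "slide": [0, 0, -9], "yaw": 0}
    - {"claw": -1, "slide": [0, 0, -14], "yaw": 0}
    - {"claw": -1, "slide": [9, -37.4, -16], "yaw": -0.6}
    - {"claw": -1, "slide": [9, -37.4, -16], "yaw": -0.6}
    - {"claw": -1, "slide": [9, -37.4, -16], "yaw": -0.6}
    - {"claw": -1, "slide": [9, -37.4, -16], "yaw": -0.6}
    - {"claw": -1, "slide": [9, -37.4, -16], "yaw": -0.6}
    - {"claw": -1, "slide": [9, -37.4, -16], "yaw": -0.6}
    - {"claw": -1, "slide": [9, -37.4, -16], "yaw": -0.6}
    - {"claw": -1, "slide": [9, -37.4, -16], "yaw": -0.6}
    - {"claw": -1, "slide": [9, -37.4, -16], "yaw": -0.6}
    - {"claw": -1, "slide": [9, -37.4, -16], "yaw": -0.6}
    - {"claw": -1, "slide": [9, -37.4, -16], "yaw": -0.6}
    - {"claw": -1, "slide": [9, -37.4, -16], "yaw": -0.6}

```text
time_s: 5.5
eef_pos: [0.6284, 0.2074, 0.1956]
ee_rot: [1.0, -0.029, 0.0, 0.0]
force: [0.0, 0.1, -3.4]
width: 0.0546
gripper_force: 50.6
```

Run:
```python
from h import *
s=sense();im=capture("wrist");P=cam("wrist",s);save(im,"w2.png")
print(s["time_s"],s["eef_pos"],Rn.from_quat(s["ee_rot"]).as_matrix()[:,0].round(3),s["width"],s["force"])
for l in ["board","fence","thumb_plate","pad","spoon","cheese"]:
  for r in regions_of("wrist",l):
    m=r["mask"].astype(np.uint8);rc=cv2.minAreaRect(cv2.findNonZero(m))
    print(l,round(r["score"],2),r["rect"],np.round(rc[0]),np.round(rc[1]),round(rc[2],1))
```

```text
5.5 [0.62843046 0.20735386 0.19561193] [ 0.998 -0.058  0.   ] 0.054615595878760206 [ 0.03919697  0.07972705 -3.35293622]
board 0.64 [177.9, 62.0, 456.7, 338.7] [317. 199.] [273. 278.] 89.4
fence 0.86 [266.9, 87.4, 361.8, 140.4] [316. 113.] [56. 97.] 90.0
spoon 0.67 [178.6, 187.0, 233.0, 280.6] [214. 229.] [88. 53.] 65.6
cheese 0.84 [236.5, 172.9, 402.0, 362.9] [320. 269.] [190. 161.] 89.6
cheese 0.4 [620.5, 382.5, 628.5, 393.3] [623. 388.] [10.  4.] 26.6
```

View pics/w2.png

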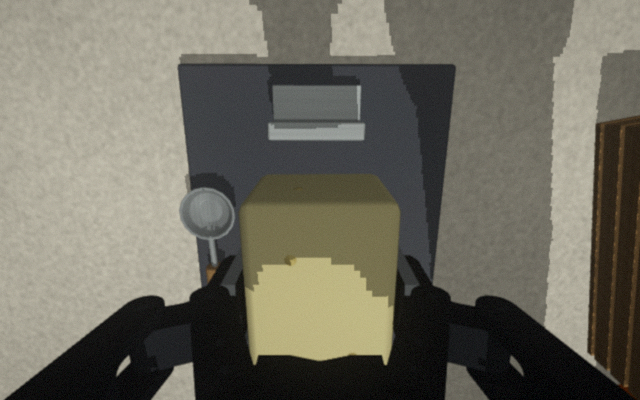

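The wrist view shows the fence top's bay-side edge at about row 140, columns 268–365. The far board corners are at (180,65) and (455,65). The cheese is held square, and the spoon bowl at (207,214) is well to the side.

Run:
```python
from h import *
P=cam("wrist")
a,b=ray(P,268.5,140,.057),ray(P,364.5,140,.057);c,d=ray(P,180,65,.012),ray(P,455,65,.012)
f=lambda p,q:(((p+q)/2).round(4),np.linalg.norm(p-q).round(4),np.arctan2((p-q)[1],(p-q)[0]).round(4)-np.pi/2)
print(f(a,b),f(c,d))
im=cv2.imread("pics/w2.png")
g=cv2.cvtColor(im,6)
for u in (285,315,345): print(g[80:145,u].tolist())
for u in (230,400): print(g[58:72,u].tolist())
print(g[131,260:275].tolist(),g[131,358:372].tolist(),g[75,170:190].tolist(),g[75,445:465].tolist())
# clamp from top view
t=cv2.imread("pics/top.png");cv2.imwrite("pics/clamp.png",np.hstack([cv2.resize(t[100:265,140:275],(540,660))[:600],]))
x=ray(cam("wrist"),207,214,.02);print("bowl",x)
# held cheese rel. to tool: fwd top edge at row 174?
```

```text
(array([0.6697, 0.2082, 0.057 ]), np.float64(0.074), np.float64(-0.05669632679489656)) (array([0.7275, 0.2043, 0.012 ]), np.float64(0.2338), np.float64(-0.05639632679489659))
[45, 44, 45, 42, 49, 82, 104, 114, 111, 103, 104, 106, 106, 105, 103, 101, 104, 105, 102, 100, 100, 101, 105, 105, 104, 105, 104, 105, 100, 103, 103, 102, 100, 96, 100, 101, 102, 99, 93, 82, 70, 70, 87, 97, 103, 107, 99, 103, 118, 150, 157, 157, 157, 151, 153, 159, 156, 157, 158, 136, 90, 68, 61, 66, 62]
[41, 43, 40, 47, 45, 74, 102, 111, 109, 106, 103, 106, 102, 108, 109, 107, 107, 106, 105, 102, 107, 103, 104, 105, 103, 106, 104, 106, 104, 103, 107, 103, 102, 104, 101, 98, 100, 98, 99, 81, 71, 72, 82, 96, 98, 105, 97, 100, 120, 150, 159, 154, 157, 156, 153, 154, 156, 158, 154, 138, 99, 68, 66, 68, 68]
[39, 41, 42, 47, 48, 73, 96, 103, 105, 107, 102, 104, 105, 105, 104, 101, 104, 106, 106, 102, 106, 101, 102, 102, 101, 99, 105, 101, 101, 101, 103, 98, 97, 98, 97, 100, 97, 102, 93, 82, 72, 67, 83, 114, 140, 155, 154, 153, 150, 150, 152, 155, 154, 155, 154, 156, 157, 157, 155, 140, 102, 73, 68, 65, 64]
[106, 96, 104, 102, 93, 74, 53, 49, 59, 71, 63, 59, 68, 65]
[109, 104, 110, 103, 105, 93, 62, 43, 45, 49, 43, 45, 47, 41]
[66, 61, 61, 62, 66, 66, 64, 72, 111, 140, 154, 156, 157, 157, 157] [153, 155, 155, 155, 154, 139, 108, 80, 64, 66, 68, 68, 66, 63] [171, 173, 165, 168, 165, 167, 168, 162, 109, 69, 61, 68, 67, 67, 63, 67, 68, 64, 70, 65] [45, 41, 46, 44, 44, 43, 42, 42, 37, 52, 79, 107, 108, 107, 111, 110, 110, 111, 109, 110]
bowl [0.60240518 0.31526999 0.02      ]
```

View pics/clamp.png

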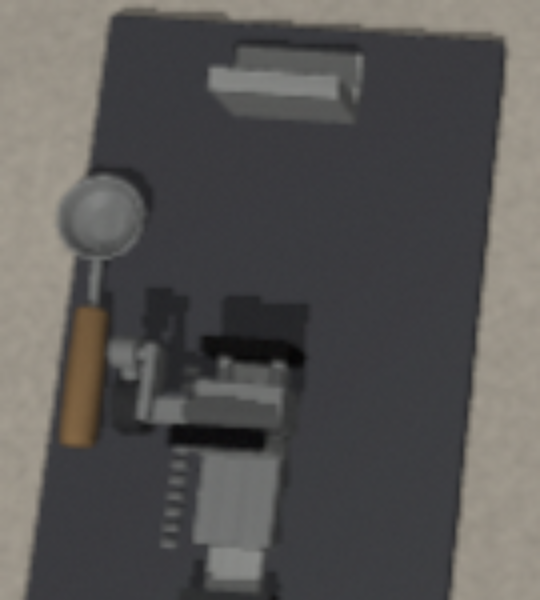

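The clamp crop shows the pad at (250,350), the black-capped thumb plate at (218,438), the pawl to its left and the spoon clear of everything. I'm lowering the cheese about 3 mm short of the fence.

Emit:
step_arm:
  targets:
    - {"claw": -1, "slide": [-0.3, -0.3, 4], "yaw": 0}
    - {"claw": -1, "slide": [-0.3, -0.3, 8], "yaw": 0}
    - {"claw": -1, "slide": [-0.3, -0.3, 11], "yaw": 0}
    - {"claw": -1, "slide": [-0.3, -0.3, 13], "yaw": 0}
    - {"claw": -1, "slide": [-0.3, -0.3, 14.3], "yaw": 0}
    - {"claw": -1, "slide": [-0.3, -0.3, 14.9], "yaw": 0}
    - {"claw": -1, "slide": [-0.3, -0.3, 15.2], "yaw": 0}
    - {"claw": -1, "slide": [-0.3, -0.3, 15.2], "yaw": 0}
    - {"claw": -1, "slide": [-0.3, -0.3, 15.2], "yaw": 0}

```text
time_s: 6.75
eef_pos: [0.6261, 0.212, 0.0442]
ee_rot: [1.0, -0.028, 0.001, -0.0]
force: [0.4, -0.3, -3.0]
width: 0.0549
gripper_force: 50.5
```

Run:
```python
from h import *
s=sense();im=capture("wrist");P=cam("wrist",s)
b=capture("side");save(np.hstack([cv2.resize(im[60:400,120:520],(480,408)),cv2.resize(b[260:362,230:310],(320,408))]),"w3.png")
print(s["time_s"],s["eef_pos"],s["force"],s["torque"])
```

```text
6.75 [0.6260599  0.21202628 0.04424932] [ 0.41928571 -0.25809275 -3.0445499 ] [-0.0050099  -0.02058337  0.02167632]
```

View pics/w3.png

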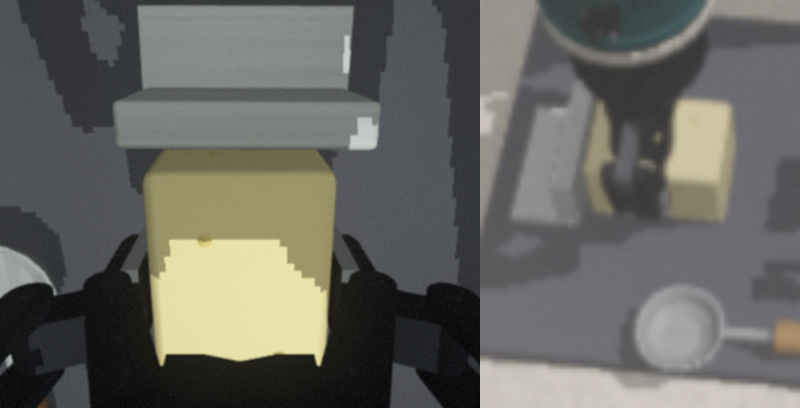

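The cheese sits just short of the fence, about 2 mm off to +y and roughly 1–2 mm above the board. I'm correcting both, then releasing.

Emit:
step_arm:
  targets:
    - {"claw": -1, "slide": [0, 0.2, 0], "yaw": 0}
    - {"claw": -1, "slide": [0, 0.2, 0.1], "yaw": 0}
    - {"claw": -1, "slide": [0, 0.2, 0.2], "yaw": 0}
    - {"claw": -1, "slide": [0, 0.2, 0.2], "yaw": 0}
    - {"claw": -1, "slide": [0, 0.2, 0.2], "yaw": 0}

```text
time_s: 7.35
eef_pos: [0.6257, 0.2095, 0.0425]
ee_rot: [1.0, -0.028, 0.0, 0.0]
force: [-8.0, -4.8, 16.0]
width: 0.0544
gripper_force: 52.7
```

Emit:
step_arm:
  targets:
    - {"claw": -1, "slide": [0, 0, -0.1], "yaw": 0}
    - {"claw": 1, "slide": [0, 0, -0.1], "yaw": 0}
    - {"claw": 1, "slide": [0, 0, -0.1], "yaw": 0}
    - {"claw": 1, "slide": [0, 0, -0.1], "yaw": 0}
    - {"claw": 1, "slide": [0, 0, -0.1], "yaw": 0}
    - {"claw": 1, "slide": [0, 0, -0.1], "yaw": 0}
    - {"claw": 1, "slide": [0, 0, -0.1], "yaw": 0}
    - {"claw": 1, "slide": [0, 0, -3], "yaw": 0}
    - {"claw": 1, "slide": [0, 0, -7], "yaw": 0}
    - {"claw": 1, "slide": [0, 0, -12], "yaw": 0}
    - {"claw": -1, "slide": [-5, 0, -17], "yaw": 0}
    - {"claw": -1, "slide": [-10, 0, -17], "yaw": 0}
    - {"claw": -1, "slide": [-13, 0, -17], "yaw": 0}
    - {"claw": -1, "slide": [-13, 0, -17], "yaw": 0}
    - {"claw": -1, "slide": [-13, 0, -17], "yaw": 0}

```text
time_s: 8.85
eef_pos: [0.4954, 0.2173, 0.212]
ee_rot: [1.0, -0.028, 0.001, -0.0]
force: [0.4, -0.2, 0.3]
width: 0.0123
gripper_force: 0.0
```

Run:
```python
from h import *
s=sense();im=capture("wrist");P=cam("wrist",s);save(im,"w4.png")
print(s["time_s"],s["eef_pos"],s["width"],s["force"])
for l in ["cheese","fence","thumb_plate","pad","clamp"]:
  for r in regions_of("wrist",l)[:2]:
    m=r["mask"].astype(np.uint8);rc=cv2.minAreaRect(cv2.findNonZero(m))
    print(l,round(r["score"],2),r["rect"],ray(P,*rc[0],.06).round(3))
q=near("wrist","cheese",(.63,.21,.04));print(boxfit([(P,q[1])],(.08,.055,.05),.012,(.63,.21,-.06)))
f=np.array([.669,.208]);ex=np.array([.998,-.057]);
for k,o in (("plate-x_face?",-.2),("pad",-.14)): print(k,f+o*ex)
```

```text
8.85 [0.49542624 0.21726752 0.21198163] 0.012305931939146158 [ 0.36376963 -0.20753847  0.26051908]
cheese 0.9 [282.6, 0.0, 359.5, 76.8] [0.61  0.211 0.06 ]
cheese 0.7 [607.6, 273.9, 640.0, 365.9] [ 0.348 -0.065  0.06 ]
thumb_plate 0.8 [284.3, 203.1, 352.5, 228.0] [0.471 0.22  0.06 ]
pad 0.76 [287.8, 141.0, 347.9, 170.7] [0.523 0.216 0.06 ]
clamp 0.95 [233.9, 136.8, 349.7, 258.6] [0.486 0.241 0.06 ]
(array([ 0.6249,  0.2098, -0.0519]), np.float64(0.226))
plate-x_face? [0.4694 0.2194]
pad [0.52928 0.21598]
```

View pics/w4.png

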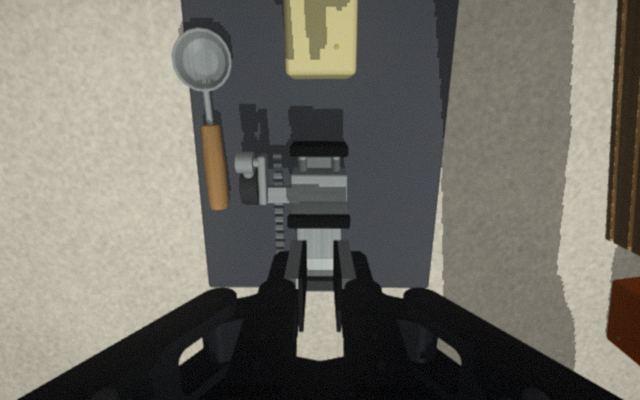

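The wrist view shows the cheese at (321,40), released and flat, in line with the pad (318,150) and the plate cap (318,222). Next I locate the plate's rear face from the cap's rear edge, at about row 228.

Run:
```python
from h import *
s=sense();P=cam("wrist",s);g=cv2.cvtColor(cv2.imread("pics/w4.png"),6)
print(g[205:235,318].tolist());print(g[222,280:296].tolist(),g[222,342:358].tolist())
for u,v,z in ((318.5,215.5,.075),(318.5,227.5,.075),(318.5,142,.050),(321,76,.037),(321,77,.062)): print(v,ray(P,u,v,z).round(4))
X=np.array(s["eef_pos"]);R=Rn.from_quat(s["ee_rot"]).as_matrix()
r=ray(P,318.5,227.5,.075)
print("rear in tool",R.T@(r-X))
```

```text
[74, 79, 75, 83, 76, 79, 74, 77, 68, 38, 22, 21, 26, 15, 23, 23, 20, 27, 22, 20, 29, 28, 39, 87, 139, 152, 151, 149, 150, 151]
[66, 67, 66, 71, 70, 74, 68, 47, 28, 21, 27, 26, 20, 22, 23, 23] [27, 24, 18, 26, 25, 21, 21, 32, 65, 76, 75, 73, 73, 77, 75, 75]
215.5 [0.4765 0.2187 0.075 ]
227.5 [0.466  0.2193 0.075 ]
142 [0.5328 0.2155 0.05  ]
76 [0.5855 0.2104 0.037 ]
77 [0.5833 0.2107 0.062 ]
rear in tool [-0.03000972 -0.00056726  0.13591134]
```

Emit:
step_arm:
  targets:
    - {"claw": -1, "slide": [-6.5, 0, 2], "yaw": 0}
    - {"claw": -1, "slide": [-6.5, 0, 2], "yaw": 0}
    - {"claw": -1, "slide": [-6.5, 0, 6], "yaw": 0}
    - {"claw": -1, "slide": [-6.5, 0, 10], "yaw": 0}
    - {"claw": -1, "slide": [-6.5, 0, 13], "yaw": 0}
    - {"claw": -1, "slide": [-6.5, 0, 14.8], "yaw": 0}
    - {"claw": -1, "slide": [-6.5, 0, 14.8], "yaw": 0}
    - {"claw": -1, "slide": [-6.5, 0, 14.8], "yaw": 0}
  newtons: 40

```text
time_s: 10.0
eef_pos: [0.4309, 0.221, 0.0636]
ee_rot: [1.0, -0.028, -0.0, -0.0]
force: [0.3, 0.6, 0.1]
width: -0.0
gripper_force: 0.0
```

Emit:
step_arm:
  targets:
    - {"claw": -1, "slide": [1, 0, 0], "yaw": 0}
    - {"claw": -1, "slide": [2, 0, 0], "yaw": 0}
    - {"claw": -1, "slide": [2.5, 0, 0], "yaw": 0}
    - {"claw": -1, "slide": [3, 0, 0], "yaw": 0}
    - {"claw": -1, "slide": [3.5, 0, 0], "yaw": 0}
    - {"claw": -1, "slide": [4, 0, 0], "yaw": 0}
    - {"claw": -1, "slide": [4.4, 0, 0], "yaw": 0}
    - {"claw": -1, "slide": [4.4, 0, 0], "yaw": 0}
    - {"claw": -1, "slide": [4.4, 0, 0], "yaw": 0}

```text
time_s: 10.9
eef_pos: [0.4747, 0.2184, 0.0636]
ee_rot: [1.0, -0.028, -0.0, -0.0]
force: [-7.5, 0.0, 4.4]
width: -0.0
gripper_force: 3.3
```

Run:
```python
from h import *
s=sense();im=capture("wrist");P=cam("wrist",s)
save(im,"w5.png");print(s["eef_pos"],s["force"])
for l in ["pad","cheese","clamp"]:
  for r in regions_of("wrist",l)[:1]: print(l,r["score"],r["rect"],ray(P,(r["rect"][0]+r["rect"][2])/2,r["rect"][1],.05))
```

```text
[0.47471788 0.21839321 0.06359881] [-7.47462325  0.01832837  4.36355743]
pad 0.95 [249.2, 83.5, 380.2, 144.4] [0.5522604  0.21570363 0.05      ]
cheese 0.94 [257.1, 0.0, 384.7, 8.8] [0.58065235 0.21174113 0.05      ]
clamp 0.8 [99.8, 82.0, 385.9, 287.7] [0.5543621  0.24323944 0.05      ]
```

View pics/w5.png

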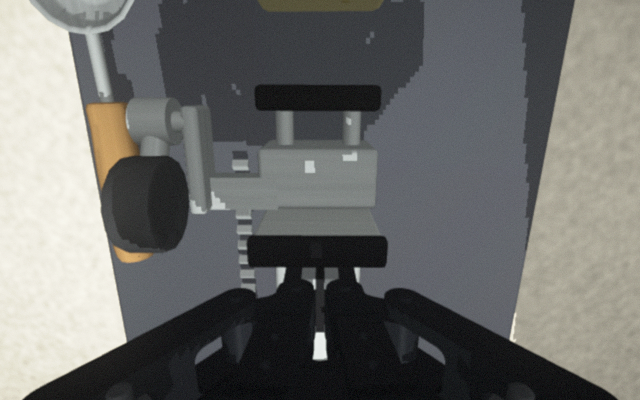

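The fingers are centred on the plate (318,250), and the pad has advanced about 20 mm with a 7.5 N push. I'm continuing through the click.

Emit:
step_arm:
  targets:
    - {"claw": -1, "slide": [0.5, 0, 0], "yaw": 0}
    - {"claw": -1, "slide": [1, 0, 0], "yaw": 0}
    - {"claw": -1, "slide": [1.5, 0, 0], "yaw": 0}
    - {"claw": -1, "slide": [2, 0, 0], "yaw": 0}
    - {"claw": -1, "slide": [2.4, 0, 0], "yaw": 0}
    - {"claw": -1, "slide": [2.8, 0, 0], "yaw": 0}
    - {"claw": -1, "slide": [3.2, 0, 0], "yaw": 0}
    - {"claw": -1, "slide": [3.6, 0, 0], "yaw": 0}
    - {"claw": -1, "slide": [3.9, 0, 0], "yaw": 0}
    - {"claw": -1, "slide": [4.1, 0, 0], "yaw": 0}
    - {"claw": -1, "slide": [4.1, 0, 0], "yaw": 0}
    - {"claw": -1, "slide": [4.1, 0, 0], "yaw": 0}

```text
time_s: 12.3
eef_pos: [0.5156, 0.216, 0.0636]
ee_rot: [1.0, -0.028, -0.0, 0.0]
force: [-5.9, 0.1, 4.2]
width: -0.0002
gripper_force: 3.2
```

Emit:
step_arm:
  targets:
    - {"claw": -1, "slide": [0.2, 0, 0], "yaw": 0}
    - {"claw": -1, "slide": [0.4, 0, 0], "yaw": 0}
    - {"claw": -1, "slide": [0.6, 0, 0], "yaw": 0}
    - {"claw": -1, "slide": [0.6, 0, 0], "yaw": 0}
    - {"claw": -1, "slide": [0.6, 0, 0], "yaw": 0}

```text
time_s: 12.8
eef_pos: [0.5209, 0.2156, 0.0635]
ee_rot: [1.0, -0.028, -0.001, 0.0]
force: [-11.0, -1.4, 8.2]
width: 0.0002
gripper_force: 5.7
```

Run:
```python
from h import *
s=sense();im=capture("wrist");P=cam("wrist",s);b=capture("side")
save(np.hstack([cv2.resize(im,(480,300)),cv2.resize(b[255:365,225:345],(320,300))]),"w6.png")
print(s["time_s"],s["eef_pos"],s["force"])
```

```text
12.8 [0.52088768 0.2156325  0.06348765] [-11.02433791  -1.42043845   8.23912007]
```

View pics/w6.png

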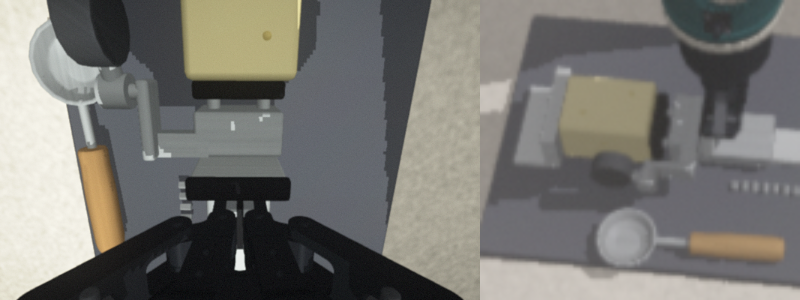

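The pawl has flipped (90,30), and the cheese is flush between the pad and the fence with the spoon untouched. I'm pressing slightly firmer and holding.

Emit:
step_arm:
  targets:
    - {"claw": -1, "slide": [0.1, 0, 0], "yaw": 0}
    - {"claw": -1, "slide": [0.2, 0, 0], "yaw": 0}
    - {"claw": -1, "slide": [0.2, 0, 0], "yaw": 0}
    - {"claw": -1, "slide": [0.2, 0, 0], "yaw": 0}
    - {"claw": -1, "slide": [0.2, 0, 0], "yaw": 0}
    - {"claw": -1, "slide": [0.2, 0, 0], "yaw": 0}

```text
time_s: 13.5
eef_pos: [0.5226, 0.2156, 0.0635]
ee_rot: [1.0, -0.028, -0.001, 0.0]
force: [-12.3, -0.1, 8.1]
width: 0.0
gripper_force: 6.6
```

```bash
python3 -c "
from station import *
s=sense();print(s['force'],s['eef_pos']);print(close_job())"
```

```text
[-12.30127401  -0.09088533   8.11019829] [0.52261311 0.21556145 0.06347501]
the job is handed in; nothing more can be done
None
```

The cheese is flat on the board and clamped against the fence. The arm is still holding the thumb plate in past its click at about 12 N, the tea box, jar and spoon were not touched, and the job is handed in at about 13.5 s.

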